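# Set the board vice to its gauge mark

### The arm

A 6-joint arm with a two-finger parallel gripper is mounted at the origin on a cart in front of the work surface, level with it; the furniture and walls round the work are solid. World frame = base frame: x ahead of the robot, y to its left, z up, the work surface at z = 0. Lengths are in m, angles in rad, forces in N, time in s.
With the tool pointing down it reaches from about 0.3 to 0.875 m from the base axis. Payload 4.2 kg.
Tool frame: the origin (TCP) lies on the centre line of the jaws, within the pads' length; the fingertips stand 14 mm ahead of it and the grasp point (between the pads) lies 5 mm behind it; z points along the fingers, y is the line along which they close (so a half turn about z gives the same grasp; the last joint's range is limited). The gripper opens to 85 mm and grips with 20 to 120 N. Pads are 22 mm wide; open, the fingers measure 114 mm over their backs; the gripper's body (76 mm by 85 mm) begins 54 mm behind the grasp point. The pads swing forward as they close: fully open they stand 13 mm farther back than shut.
Start: joints at [1.095, 0.32, 1.565, -0, 1.257, -0.02], TCP at [0.253, 0.516, 0.218] pointing down, gripper open.
Joint ranges: [-3.11, 3.11], [-0.84, 2.01], [0.21, 2.61], [-1.34, 4.49], [0.05, 2.63], [-2.56, 2.56]. Speed limits (rad/s): [2.57, 2.57, 3.14, 3.14, 3.14, 3.14].

### API

Orientations are given as a unit quaternion [x, y, z, w].
In Python, from station import monitor, viewer, order gives the robot as it stands.
- The arm moves only by the tool jog_arm, never from a script. Its argument "deltas" is a list of rows, each a list of 7 numbers: the shift along the world's x, y, z in m, then the turn, a rotation vector about the world's x, y, z in rad, then the opening in per cent of the stroke, from 0 (shut) to 100 (fully open). In form: [[dx, dy, dz, rx, ry, rz, fingers], ...]. A call has 1 to 8 rows; each row is the pose to reach, as a shift and turn from the pose commanded when the call began; what a row does not reach only later rows make up. A row lasts 1/12 s, in which the tool goes at most 41.7 mm and 7.16 degrees, less where a joint would pass 70% of its speed; a pose out of reach is approached as far as the arm can. A call with a gripper value outside its range is refused whole. The fingers move at their own pace and stop on an object; the grip force is fixed at half the most. Time passes only in rows, so rows that repeat a pose let the fingers close. It gives the time, the measured TCP pose, the force, the opening and the grip force at its end, in the units of the state.
- monitor.read_state(): the state, without advancing time (a new reading comes with each control period).
- viewer.grab_frame(name): name is "scene" or "top"; returns the picture (480x640x3 uint8, red, green, blue); there is no depth.
- viewer.calibration(name): a dict with "fx", "fy", "cx", "cy" (pixels), "xyz" and "rotation" of the camera in the world. Camera axes: x right, y down, z forward; pixel columns grow to the right and rows downward; lengths in m; the calibration is good to about 2 mm. A picture is of the moment at which its call begins. calibration takes no time and is no camera call.
- order.close_job(): hands the job in; it is judged then, once.
The state is a dict: "t": time; "q": joint angles; "qvel": joint speeds; "joint_efforts": joint torques, N m; "eef_pos": TCP position; "eef_rot": TCP orientation; "contact_force": force on the tool from outside, world axes, zero at the start; "ft_torque": the same for the moment, N m; "grip_width": opening from 0.0 (shut) to 1.0 (fully open); "grasp_force": force on a finger pad.
Only numpy, scipy, OpenCV 4.12 (cv2) and the standard library are available. Lean on these libraries where they do the work, as an engineer would, in place of code of your own. Each camera call takes 0.05 s, during which the arm holds its last target. There are 200 camera calls.

### The job

Set the board vice for the next batch: with a fingertip, roll its knurled wheel stroke by stroke until the jaw gap has closed so far that the white pointer line stands within the width of the red gauge mark, then push the red-tipped lock lever fully down and leave it so. Turn the wheel only by rolling its rim: do not push the jaw itself, do not shift the red mark, and leave the solder spool, the circuit board and the USB dongle where they are; nothing is to be gripped or lifted.

Things in the scene. Friction and masses are not known exactly. Their poses are not given: they have to be found in the camera images.
- vice: small circuit-board vice, screwed down: grey base 220 x 104 x 10 mm; origin centre of its underside, x along the screw from wheel to fixed jaw, y to the lever's side, z up. Along x: wheel at -72 mm between bearing posts (26 wide, 61 high); blue lock block at -28 (32 wide, 69 high); moving jaw, at 12 at the start; fixed jaw at 85 (jaws 16 x 60, 62 high). Gauge rail at y = -43, 31 high
- wheel_axle (a point): centre of the knurled wheel: dark steel with 30 ribs along its rim (every fifth yellow), radius 36 mm over the ribs, 22 mm wide, turning on a level axle along the vice's x, 48 mm above the bench, so that its top is 84 mm above the bench and open from above
- wheel (a joint): wheel angle, rad, 0 at the start. It grows, and the gap closes, as the top of the rim is rolled toward the vice's -y side; rolling back opens the gap. The jaw advances 3.0 mm per rad, at most 27 mm. The wheel stays where it is left. It takes about 1 to 1.5 N along the rim: a fingertip pressed on with some 5 N drags it by friction
- jaw: moving aluminium jaw, driven by the wheel's screw along the vice's x toward the fixed jaw (gap closes as it goes to +x); carries the pointer. Must not be touched by the robot. Origin under its centre, at bench level
- pointer (a point): outer end of the white pointer line (1.8 mm wide, on a black tab) on the moving jaw, 38 mm above the bench; moves with the jaw along the vice's x
- gauge_mark (a point): centre of the red band (4 mm wide along x) on the white cursor on the gauge rail, at the edge where the pointer line passes; same y and height as the pointer, axes as the vice's. The pointer starts 8 to 15 mm short of it, on its -x side. The cursor is stiff and must not be shifted
- lock_lever (a joint): angle of the lock lever, rad: 0 raised (32 degrees above level), 0.5 fully down on its stop (nearly level). Takes about 1.5 N at the tip and stays where it is left. It swings about a level axis along the vice's x, at x = -28, y = 8, z = 62 mm in the vice's frame, down and outward to the +y side: follow its arc
- lever_tip (a point): centre of the red ball (diameter 15 mm) at the end of the 50 mm steel lock lever; in the vice's frame at y = 50, z = 88 mm when raised and about y = 58, z = 64 mm when down
- spool: loose solder spool, standing, 60 mm diameter, 48 mm high, origin under its centre; leave alone
- board: loose small circuit board 85 x 72 x 12 mm, origin under its centre; leave alone
- dongle: loose black USB dongle 18 x 54 x 9 mm, origin under its centre; leave alone

How it is judged:
On the way, in this order (a step that is already met when the one before it is completed fails the run):
1. the pointer line is brought within the red mark by the wheel, the lock lever still up (x of pointer in the frame of gauge_mark between -0.002 and 0.002 m and value of joint lock_lever below 0.2 rad), for 0.2 s.
2. the lock lever is pushed fully down with the pointer still within the mark (x of pointer in the frame of gauge_mark between -0.002 and 0.002 m and value of joint lock_lever above 0.4 rad), for 0.2 s.
At the end, for the whole second after the job is handed in: the pointer is within 2 mm of the middle of the red mark along the vice's x, the lock lever is down (over 0.40 of 0.5 rad) and the wheel is at rest (all of step 2 and velocity of joint wheel between -0.1 and 0.1 rad/s); the robot touches nothing.
It fails at once if the robot pushes the moving jaw or its pointer directly (contact force between any of the arm, the fingers and jaw above 1 N).
It fails at once if the red gauge mark is shifted by more than 2 mm (distance of gauge_mark from where it was at the start of the episode above 0.002 m).
It fails at once if the spool is moved or lifted by more than 15 mm (distance of spool from where it was at the start of the episode above 0.015 m).
It fails at once if the board is moved or lifted by more than 15 mm (distance of board from where it was at the start of the episode above 0.015 m).
It fails at once if the dongle is moved or lifted by more than 15 mm (distance of dongle from where it was at the start of the episode above 0.015 m).
It also fails if it takes over 58 s, if anything falls off the work surface, if the arm or the gripper's body presses on something with over 40 N, if the wrist force passes 120 N, or if a joint passes its speed limit or range.

## Working session

There is one attempt and no reset: what is moved stays moved. The work goes in short steps, Python scripts to look and compute and a tool call to move; the robot and the scene stay as the last step left them, time stands still between calls to the robot, and variables do not carry over. Pictures are saved under pics/ and viewed, at most 10 in all, crops included, and the job is handed in when it is done.

Besides the shell and the picture viewer there is one more tool, called after "Request:" in YAML: its name, and indented under it one key for each argument. jog_arm: Moves the arm, as the interface text tells. Its arguments: {"type":"object","properties":{"deltas":{"type":"array"}},"required":["deltas"]}

```bash
mkdir -p pics; python3 - <<'E'
from station import monitor, viewer
import cv2
for n in ("scene","top"):
    cv2.imwrite(f"pics/{n}0.png",viewer.grab_frame(n)[:,:,::-1]); print(n,viewer.calibration(n))
print(monitor.read_state())
E
```

```text
scene {'fx': 457.6515408803488, 'fy': 457.6515408803488, 'cx': 321.49488591851, 'cy': 247.35451194292585, 'xyz': array([ 0.08526025, -0.17814896,  0.59596073]), 'rotation': array([ 0.83947426, -0.30999216,  0.14787401, -0.42109512])}
top {'fx': 599.7983434237834, 'fy': 599.7983434237834, 'cx': 312.8335724998818, 'cy': 237.9447132358682, 'xyz': array([0.40444759, 0.32795284, 0.9693014 ]), 'rotation': array([ 0.71139635, -0.70011365,  0.02762378, -0.05470864])}
{'t': 0.1, 'q': array([ 1.09500368e+00,  3.20231549e-01,  1.56554887e+00,  1.21240635e-05,
        1.25739769e+00, -1.99819131e-02]), 'qvel': array([-0.00218398, -0.00185626, -0.00212888, -0.00077713, -0.00119435,
       -0.00259908]), 'joint_efforts': array([-9.64897081e-04, -4.16410947e+01, -2.34705448e+01, -1.93585265e-04,
        4.87309095e-03,  5.39168113e-06]), 'eef_pos': array([0.252893  , 0.51590764, 0.21706746]), 'eef_rot': array([ 2.25939306e-01,  9.74141058e-01, -7.67078024e-04, -2.00088879e-04]), 'contact_force': array([ 0.24564037, -0.30588989, -0.01617222]), 'ft_torque': array([ 0.01368179, -0.02121881,  0.0099063 ]), 'grasp_force': 0.0, 'grip_width': 0.9972514831951006}
```

View pics/top0.png

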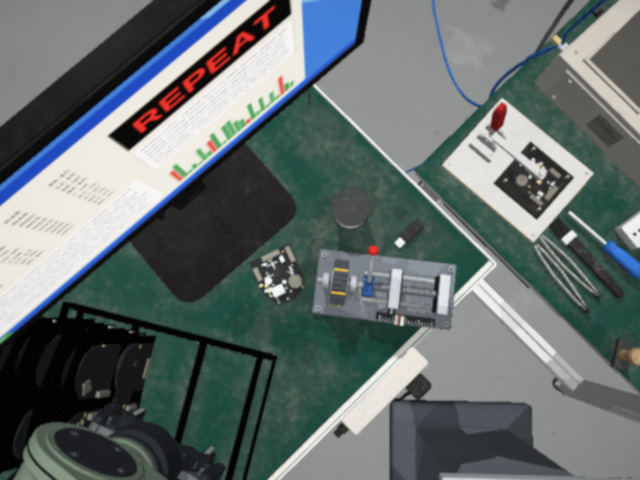

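View pics/scene0.png

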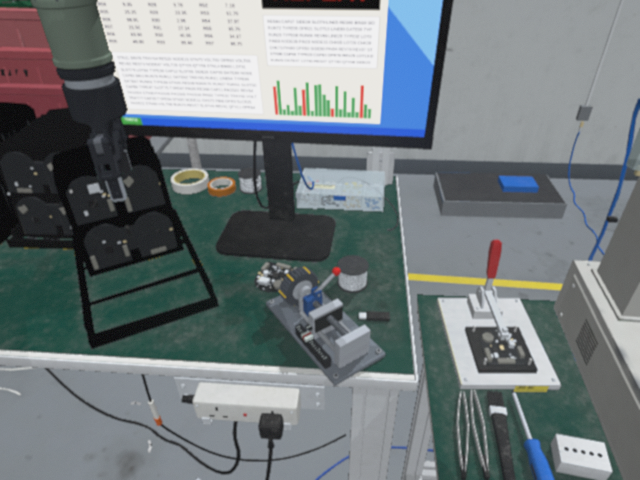

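The top view shows the vice with base corners near (320,250), (455,266), (450,328) and (312,315). The wheel is at (340,284), the red lever ball at (373,250) and the gauge at about (400,320). The spool (350,208), board (278,275) and dongle (408,234) lie around it. The scene view shows the same, with the lever ball at (337,270).

```bash
cat > h.py <<'E'
from station import monitor, viewer
import cv2, numpy as np
from scipy.spatial.transform import Rotation as R
C={n:viewer.calibration(n) for n in("scene","top")}
def ray(n,u,v):
    c=C[n]; d=R.from_quat(c["rotation"]).apply([(u-c["cx"])/c["fx"],(v-c["cy"])/c["fy"],1]); return np.array(c["xyz"]),d
def onz(n,u,v,z):
    o,d=ray(n,u,v); return o+d*(z-o[2])/d[2]
def tri(p,q):
    (a,d),(b,e)=ray("scene",*p),ray("top",*q)
    s=np.linalg.lstsq(np.c_[d,-e],b-a,rcond=None)[0]; P,Q=a+s[0]*d,b+s[1]*e
    return (P+Q)/2,np.linalg.norm(P-Q)
def proj(n,P):
    c=C[n]; p=R.from_quat(c["rotation"]).inv().apply(np.atleast_2d(P)-c["xyz"])
    return np.c_[c["fx"]*p[:,0]/p[:,2]+c["cx"],c["fy"]*p[:,1]/p[:,2]+c["cy"]]
def red(im,x0,x1,y0,y1):
    s=cv2.cvtColor(im,cv2.COLOR_RGB2HSV)[y0:y1,x0:x1]
    m=((s[...,0]<8)|(s[...,0]>172))&(s[...,1]>130)&(s[...,2]>80)
    n,l,st,ce=cv2.connectedComponentsWithStats(m.astype(np.uint8))
    return [(st[i,4],ce[i]+[x0,y0]) for i in range(1,n)]
E
python3 - <<'E'
from h import *
s=cv2.imread("pics/scene0.png")[:,:,::-1].copy();t=cv2.imread("pics/top0.png")[:,:,::-1].copy()
a=red(s,240,400,240,390);b=red(t,300,470,235,340);print(a,b)
A=max(a,key=lambda k:k[0])[1];B=max(b,key=lambda k:k[0])[1];print("ball",tri(A,B))
c=np.hstack([cv2.resize(s[250:385,260:390],None,fx=3,fy=4.3)[:580],np.zeros((580,4,3),np.uint8),cv2.resize(t[240:340,305:465],(406,580) )])
c=cv2.resize(t[240:335,308:460],None,fx=5,fy=5,interpolation=cv2.INTER_CUBIC)
cv2.imwrite("pics/ct.png",c[:,:,::-1])
cv2.imwrite("pics/cs.png",cv2.resize(s[255:385,260:390],None,fx=4.5,fy=4.5,interpolation=cv2.INTER_CUBIC)[:,:,::-1])
E
```

```text
[(np.int32(52), array([336.03846154, 270.42307692]))] [(np.int32(85), array([372.91764706, 249.81176471])), (np.int32(2), array([399. , 316.5]))]
ball (array([0.49106544, 0.273894  , 0.08841343]), np.float64(0.0002346463254638102))
```

View pics/ct.png

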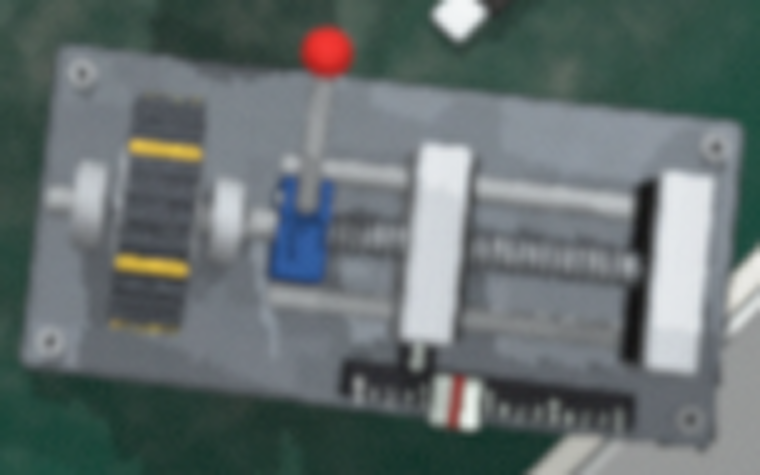

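View pics/cs.png

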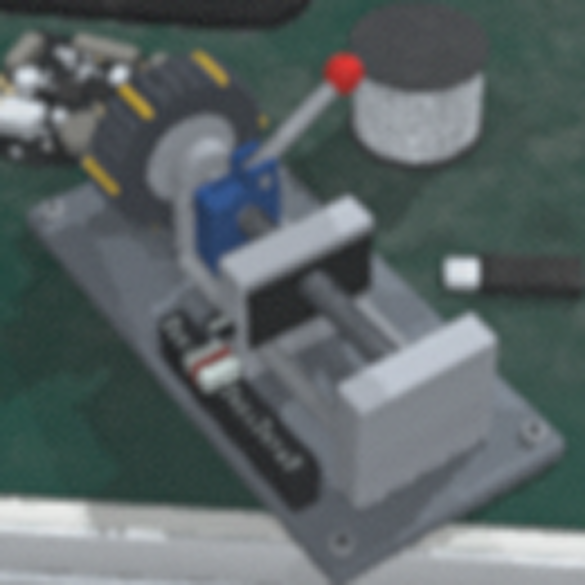

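The crops show base corners in the top crop at (62,45), (741,122), (712,445) and (22,366). The pointer line is at (416,356) and the red band at (457,400), with the wheel top at (157,207).

```bash
cat >> h.py <<'E'
def cp(u,v): return 308+(u+.5)/5-.5, 240+(v+.5)/5-.5
E
python3 - <<'E'
from h import *
img=np.array([onz("top",*cp(*k),.010) for k in[(62,45),(741,122),(712,445),(22,366)]])
mod=np.array([[-.11,.052],[.11,.052],[.11,-.052],[-.11,-.052]])
m=img[:,:2].mean(0);H=(img[:,:2]-m).T@mod
d=img[:,:2]-m; yaw=np.angle(np.sum((d[:,0]+1j*d[:,1])*(mod[:,0]-1j*mod[:,1])))
Rz=np.array([[np.cos(yaw),-np.sin(yaw)],[np.sin(yaw),np.cos(yaw)]])
print("m",m,"yaw",yaw,"res mm",1e3*(d@Rz-mod))
f=lambda u,v,z:1e3*((onz("top",*cp(u,v),z)[:2]-m)@Rz)
print("pointer",f(416,356,.038),"mark",f(457,400,.038),"wheel",f(157,207,.084),"ball",f(327,51,.088), "jaw",f(437,245,.062))
w=lambda x,y:m+Rz@[x,y]
print("wheel w",w(-.072,0),"tip",w(-.028,.05),w(-.028,.058)," vy axis",Rz[:,1],"jaw ctr",w(.012,0))
np.savez("v.npz",m=m,Rz=Rz,yaw=yaw)
for n,p in(("spool",(350,208,.048)),("board",(278,275,.006)),("dongle",(408,234,.009))): print(n,onz("top",*p))
E
```

```text
m [0.43756439 0.25108216] yaw -1.6685643498815736 res mm [[ 1.57469351 -0.50593373]
 [-1.11283291 -0.75940301]
 [-1.11681945  0.9777371 ]
 [ 0.65495886  0.28759963]]
pointer [ 11.59121714 -34.32217105] mark [ 25.36263743 -46.18759545] wheel [-72.4295379   -0.08307624] ball [-27.84611223  50.99104107] jaw [12.31077282 -0.82669856]
wheel w [0.44459248 0.32273833] tip [0.49005877 0.27406783] [0.49802056 0.27328694]  vy axis [ 0.99522451 -0.09761234] jaw ctr [0.43639305 0.23913947]
spool [0.55965786 0.30739479 0.048     ]
board [0.45611247 0.42098692 0.006     ]
dongle [0.52507669 0.21313915 0.009     ]
```

The pose fit agrees with the given sizes: jaw at 12, ball at (-28, 51, z 88) and wheel at -72 mm. About 13.8 mm remains, roughly 4.5 rad. I'll raise the tool, shut the gripper and move over the wheel.

Request:
jog_arm:
  deltas:
    - [0, 0, 0.04, 0, 0, 0, 0]
    - [0, 0, 0.08, 0, 0, 0, 0]
    - [0.04, -0.036, 0.08, 0, 0, 0.09, 0]
    - [0.07, -0.063, 0.08, 0, 0, 0.18, 0]
    - [0.1, -0.09, 0.08, 0, 0, 0.27, 0]
    - [0.13, -0.117, 0.08, 0, 0, 0.356, 0]
    - [0.16, -0.144, 0.07, 0, 0, 0.356, 0]
    - [0.19, -0.17, 0.05, 0, 0, 0.356, 0]

```text
t: 0.77
eef_pos: [0.438, 0.3514, 0.2737]
eef_rot: [0.05, 0.999, 0.001, 0.002]
contact_force: [0.8, 1.1, 1.1]
grip_width: 0.001
grasp_force: 0.0
```

Request:
jog_arm:
  deltas:
    - [0.0316, -0.026, -0.05, 0, 0, 0, 0]
    - [0.0316, -0.026, -0.08, 0, 0, 0, 0]
    - [0.0316, -0.026, -0.11, 0, 0, 0, 0]
    - [0.0316, -0.026, -0.12, 0, 0, 0, 0]
    - [0.0316, -0.026, -0.12, 0, 0, 0, 0]

```text
t: 1.18
eef_pos: [0.4656, 0.3252, 0.1489]
eef_rot: [0.05, 0.999, -0.002, -0.003]
contact_force: [-0.4, -0.1, 0.0]
grip_width: 0.001
grasp_force: 0.0
```

Request:
jog_arm:
  deltas:
    - [0, 0, 0, 0, 0, 0, 0]
    - [0, 0, -0.01, 0, 0, 0, 0]
    - [0, 0, -0.02, 0, 0, 0, 0]
    - [0, 0, -0.02, 0, 0, 0, 0]

```text
t: 1.52
eef_pos: [0.4667, 0.3267, 0.1315]
eef_rot: [0.049, 0.999, -0.0, -0.0]
contact_force: [-0.1, 0.3, -0.5]
grip_width: 0.002
grasp_force: 0.0
```

```bash
python3 - <<'E'
from h import *
t=viewer.grab_frame("top"); s=viewer.grab_frame("scene")
a=cv2.resize(t[200:340,300:460],(400,350),interpolation=cv2.INTER_CUBIC);b=cv2.resize(s[200:340,230:390],(400,350),interpolation=cv2.INTER_CUBIC)
cv2.imwrite("pics/a1.png",np.hstack([a,b])[:,:,::-1]); st=monitor.read_state(); print(st["eef_pos"],R.from_quat(st["eef_rot"]).as_matrix().round(3),st["contact_force"],st["q"])
E
```

```text
[0.46728622 0.32689989 0.13243537] [[-0.995  0.099  0.   ]
 [ 0.099  0.995  0.   ]
 [-0.     0.    -1.   ]] [ 0.31347374 -0.32873     0.5916393 ] [ 5.90221835e-01  3.78514973e-01  1.70344970e+00  9.71011242e-05
  1.05932331e+00 -8.81456538e-01]
```

View pics/a1.png

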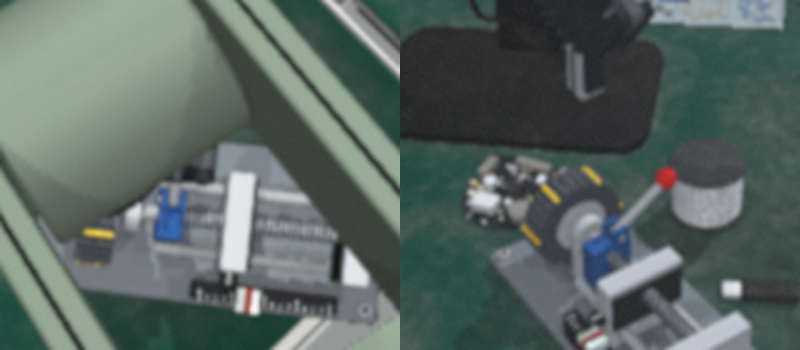

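The finger is at vice (x -78, y +22) and 118 mm high, and the pointer and mark stay visible in the top view (left panel (228,275) and (248,300)). Next I'll centre over the wheel and probe the contact stiffness.

Request:
jog_arm:
  deltas:
    - [-0.0145, -0.0045, -0.02, 0, 0, 0, 0]
    - [-0.0145, -0.0045, -0.031, 0, 0, 0, 0]
    - [-0.0145, -0.0045, -0.031, 0, 0, 0, 0]
    - [-0.0145, -0.0045, -0.031, 0, 0, 0, 0]

```text
t: 1.95
eef_pos: [0.4533, 0.3224, 0.1016]
eef_rot: [0.05, 0.999, 0.0, 0.0]
contact_force: [0.1, 0.2, -0.6]
grip_width: 0.001
grasp_force: 0.0
```

Request:
jog_arm:
  deltas:
    - [0, 0, -0.003, 0, 0, 0, 0]
    - [0, 0, -0.004, 0, 0, 0, 0]
    - [0, 0, -0.004, 0, 0, 0, 0]

```text
t: 2.2
eef_pos: [0.4535, 0.3224, 0.0976]
eef_rot: [0.05, 0.999, 0.0, 0.0]
contact_force: [-0.2, -0.3, -0.2]
grip_width: 0.003
grasp_force: 0.0
```

Request:
jog_arm:
  deltas:
    - [0, 0, -0.001, 0, 0, 0, 0]
    - [0, 0, -0.001, 0, 0, 0, 0]

```text
t: 2.37
eef_pos: [0.4532, 0.3222, 0.0964]
eef_rot: [0.05, 0.999, 0.0, 0.0]
contact_force: [0.0, -0.6, -1.2]
grip_width: -0.0
grasp_force: 0.0
```

Request:
jog_arm:
  deltas:
    - [0, 0, -0.001, 0, 0, 0, 0]
    - [0, 0, -0.001, 0, 0, 0, 0]

```text
t: 2.53
eef_pos: [0.453, 0.3221, 0.0951]
eef_rot: [0.05, 0.999, 0.0, -0.0]
contact_force: [0.1, -0.3, -0.1]
grip_width: -0.001
grasp_force: 0.0
```

Request:
jog_arm:
  deltas:
    - [0, 0, -0.001, 0, 0, 0, 0]
    - [0, 0, -0.001, 0, 0, 0, 0]

```text
t: 2.7
eef_pos: [0.4529, 0.322, 0.094]
eef_rot: [0.05, 0.999, -0.0, -0.0]
contact_force: [-0.2, 0.2, -0.4]
grip_width: -0.003
grasp_force: 0.0
```

Request:
jog_arm:
  deltas:
    - [0, 0, -0.001, 0, 0, 0, 0]
    - [0, 0, -0.001, 0, 0, 0, 0]

```text
t: 2.87
eef_pos: [0.4529, 0.322, 0.093]
eef_rot: [0.05, 0.999, -0.0, -0.0]
contact_force: [0.7, -0.1, 0.8]
grip_width: 0.001
grasp_force: 0.0
```

Request:
jog_arm:
  deltas:
    - [0, 0, -0.001, 0, 0, 0, 0]
    - [0, 0, -0.002, 0, 0, 0, 0]

```text
t: 3.03
eef_pos: [0.453, 0.3221, 0.0911]
eef_rot: [0.05, 0.999, 0.0, 0.0]
contact_force: [-0.4, -0.7, -1.1]
grip_width: -0.003
grasp_force: 0.0
```

Request:
jog_arm:
  deltas:
    - [0, 0, -0.001, 0, 0, 0, 0]
    - [0, 0, -0.001, 0, 0, 0, 0]

```text
t: 3.2
eef_pos: [0.4529, 0.322, 0.0899]
eef_rot: [0.05, 0.999, -0.0, -0.0]
contact_force: [-0.1, 0.0, 0.4]
grip_width: -0.002
grasp_force: 0.0
```

```bash
python3 - <<'E'
from h import *
s=viewer.grab_frame("scene"); t=viewer.grab_frame("top")
cv2.imwrite("pics/a2.png",np.hstack([cv2.resize(x,(390,585),interpolation=cv2.INTER_CUBIC) for x in(s[220:310,260:320],t[255:345,360:420])])[:,:,::-1])
st=monitor.read_state();e=st["eef_pos"]; print(e,st["contact_force"],proj("scene",[e+[0,0,-.014],[.4446,.3227,.084]]))
E
```

```text
[0.45299525 0.32206349 0.09012405] [-0.46741394 -0.22365954 -0.10841024] [[301.66397146 271.66168596]
 [297.48403362 270.06009414]]
```

View pics/a2.png

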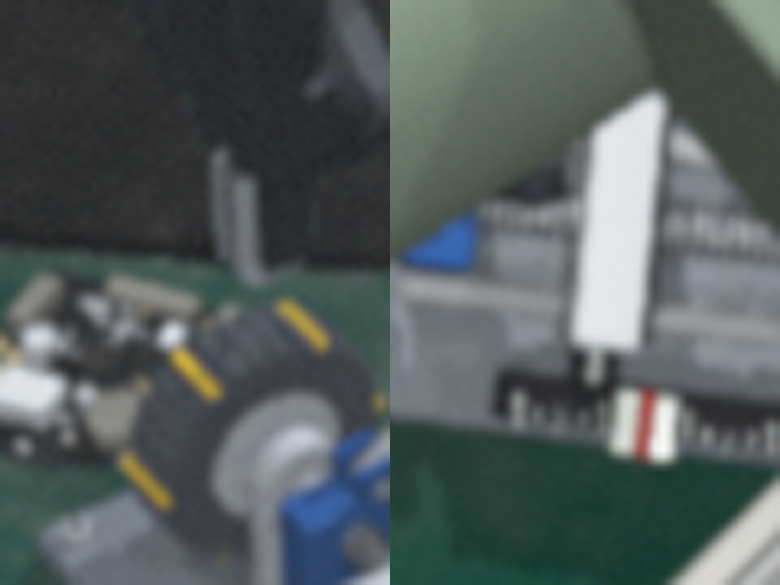

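The fingertip shows at scene pixel (299,263), about 8 px above the projection, so the real tip sits higher than TCP−14 mm and just above the rim. The pointer and mark are unchanged, so I'll keep lowering.

Request:
jog_arm:
  deltas:
    - [0, 0, -0.001, 0, 0, 0, 0]
    - [0, 0, -0.002, 0, 0, 0, 0]

```text
t: 3.47
eef_pos: [0.4531, 0.3222, 0.0882]
eef_rot: [0.05, 0.999, 0.0, 0.0]
contact_force: [-0.0, 0.0, 0.1]
grip_width: 0.0
grasp_force: 0.0
```

Request:
jog_arm:
  deltas:
    - [0, 0, -0.001, 0, 0, 0, 0]
    - [0, 0, -0.001, 0, 0, 0, 0]

```text
t: 3.63
eef_pos: [0.4529, 0.322, 0.0869]
eef_rot: [0.05, 0.999, -0.0, -0.0]
contact_force: [-0.4, -0.2, 0.2]
grip_width: 0.002
grasp_force: 0.0
```

Request:
jog_arm:
  deltas:
    - [0, 0, -0.001, 0, 0, 0, 0]
    - [0, 0, -0.001, 0, 0, 0, 0]

```text
t: 3.8
eef_pos: [0.4529, 0.322, 0.086]
eef_rot: [0.05, 0.999, -0.0, -0.0]
contact_force: [-0.0, 0.1, 0.9]
grip_width: 0.002
grasp_force: 0.0
```

Request:
jog_arm:
  deltas:
    - [0, 0, -0.001, 0, 0, 0, 0]
    - [0, 0, -0.001, 0, 0, 0, 0]

```text
t: 3.97
eef_pos: [0.4529, 0.322, 0.085]
eef_rot: [0.05, 0.999, -0.0, -0.0]
contact_force: [-0.3, 0.5, 0.0]
grip_width: 0.001
grasp_force: 0.0
```

Request:
jog_arm:
  deltas:
    - [0, 0, -0.001, 0, 0, 0, 0]
    - [0, 0, -0.001, 0, 0, 0, 0]

```text
t: 4.13
eef_pos: [0.4529, 0.322, 0.084]
eef_rot: [0.05, 0.999, -0.0, -0.0]
contact_force: [0.3, -0.9, -0.1]
grip_width: 0.003
grasp_force: 0.0
```

Request:
jog_arm:
  deltas:
    - [0, 0, -0.001, 0, 0, 0, 0]
    - [0, 0, -0.001, 0, 0, 0, 0]

```text
t: 4.3
eef_pos: [0.4529, 0.322, 0.083]
eef_rot: [0.05, 0.999, -0.0, -0.0]
contact_force: [1.4, -1.9, 0.1]
grip_width: 0.005
grasp_force: 0.0
```

Request:
jog_arm:
  deltas:
    - [0, 0, -0.001, 0, 0, 0, 0]
    - [0, 0, -0.001, 0, 0, 0, 0]

```text
t: 4.47
eef_pos: [0.4529, 0.322, 0.082]
eef_rot: [0.05, 0.999, -0.0, -0.0]
contact_force: [-1.0, -0.0, -0.6]
grip_width: 0.006
grasp_force: 0.0
```

```bash
python3 - <<'E'
from h import *
s=viewer.grab_frame("scene"); t=viewer.grab_frame("top")
cv2.imwrite("pics/a3.png",np.hstack([cv2.resize(x,(390,585),interpolation=cv2.INTER_CUBIC) for x in(s[220:310,260:320],t[255:345,360:420])])[:,:,::-1])
st=monitor.read_state();e=st["eef_pos"]; print(e,st["contact_force"],proj("scene",[e+[0,0,-.014],[.4446,.3227,.084]]))
E
```

```text
[0.4529814  0.32206241 0.08214444] [-0.12085254 -0.04527538  0.4483016 ] [[301.8328873  275.11084342]
 [297.48403362 270.06009414]]
```

View pics/a3.png

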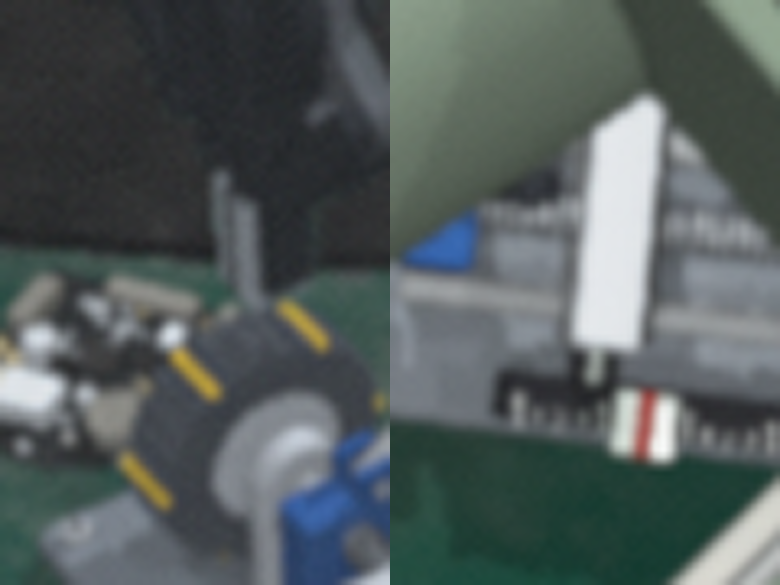

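```bash
python3 - <<'E'
from h import *
for e,o in(([.4673,.3269,.1324],(306,239)),([.453,.3221,.0901],(299,263)),([.453,.3221,.0821],(298.5,266.5))):
    print(o,proj("scene",[np.array(e)+[0,0,-k] for k in(.014,0,-.01,-.02)]).round(1).tolist())
s=viewer.grab_frame("scene")
c=cv2.resize(s[150:330,220:400],(585,585),interpolation=cv2.INTER_CUBIC).astype(float)
cv2.imwrite("pics/a4.png",(255*(c.clip(0,255)/255)**.5)[:,:,::-1])
E
```

```text
(306, 239) [[305.5, 248.1], [305.2, 241.6], [305.0, 236.8], [304.8, 232.0]]
(299, 263) [[301.7, 271.7], [301.3, 265.5], [301.1, 261.0], [300.9, 256.5]]
(298.5, 266.5) [[301.8, 275.1], [301.5, 269.0], [301.3, 264.6], [301.1, 260.1]][ WARN:0@0.665] global loadsave.cpp:1063 imwrite_ Unsupported depth image for selected encoder is fallbacked to CV_8U.
```

View pics/a4.png

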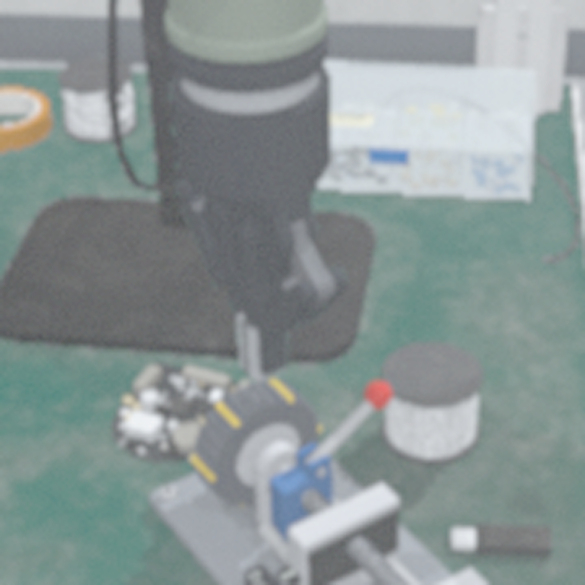

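Request:
jog_arm:
  deltas:
    - [0, 0, -0.001, 0, 0, 0, 0]
    - [0, 0, -0.002, 0, 0, 0, 0]
    - [0, 0, -0.002, 0, 0, 0, 0]

```text
t: 4.87
eef_pos: [0.4529, 0.322, 0.08]
eef_rot: [0.05, 0.999, -0.0, -0.0]
contact_force: [-0.2, -0.4, 0.0]
grip_width: -0.002
grasp_force: 0.0
```

Request:
jog_arm:
  deltas:
    - [0, 0, -0.001, 0, 0, 0, 0]
    - [0, 0, -0.002, 0, 0, 0, 0]
    - [0, 0, -0.002, 0, 0, 0, 0]

```text
t: 5.12
eef_pos: [0.4529, 0.322, 0.0779]
eef_rot: [0.05, 0.999, -0.0, -0.0]
contact_force: [-0.4, -1.0, -0.5]
grip_width: -0.0
grasp_force: 0.0
```

Request:
jog_arm:
  deltas:
    - [0, 0, -0.001, 0, 0, 0, 0]
    - [0, 0, -0.001, 0, 0, 0, 0]
    - [0, 0, -0.001, 0, 0, 0, 0]

```text
t: 5.37
eef_pos: [0.453, 0.3221, 0.0771]
eef_rot: [0.05, 0.999, 0.0, -0.0]
contact_force: [-0.8, -0.3, -0.3]
grip_width: -0.001
grasp_force: 0.0
```

Request:
jog_arm:
  deltas:
    - [0, 0, -0.001, 0, 0, 0, 0]
    - [0, 0, -0.001, 0, 0, 0, 0]
    - [0, 0, -0.001, 0, 0, 0, 0]

```text
t: 5.62
eef_pos: [0.453, 0.3221, 0.0761]
eef_rot: [0.05, 0.999, 0.0, -0.0]
contact_force: [0.6, 0.1, 0.0]
grip_width: 0.001
grasp_force: 0.0
```

```bash
python3 - <<'E'
from h import *
s=viewer.grab_frame("scene").astype(int);s0=cv2.imread("pics/scene0.png")[:,:,::-1].astype(int)
g=s.sum(2)//3; g0=s0.sum(2)//3
print("diff"); d=np.abs(s-s0).max(2)
for v in range(252,282): print(v,' '.join(f"{x:3d}" for x in d[v,286:318]))
print("now")
for v in range(256,276): print(v,' '.join(f"{x:3d}" for x in g[v,286:318]))
E
```

```text
diff
252   2   3   5   1   2   1  21  49  48  27  15   5   4   4   6  11   3   3   7   5   3   5   7   6   7   3   4   6  10   3   3   4
253   5   3   1   1   4   4  24  45  51  38  32  28  15   6   8   4   4   2   4   3   8   5   8   2   3   3   2   4   3   4   3   3
254   2   3   2   7   1   2  21  49  55  42  53  56  47  27   4   6   2   5   3   8   3   2   4   2   3   4   6   3   1   5   3   3
255   4   3   2   2   0   3  19  45  56  46  64  75  66  38   8   8   6   5   7   2   1   4   4   5   1   4   1   4   2   3   0   1
256   5   5   1   1   2   3   6  33  51  47  64  74  74  46  18   5   5   5   2   8   8   3   5   2   2   2   2   2   3   1   7   3
257   1   6   3   1   3   5   8  29  50  43  67  82  72  48  17   2   4   3   5   6   4   7   7   6   3   2   2   1   3   1   2   1
258   2   2   3   2   3   5   8  33  54  53  69  85  74  54  20   1   6   8   6   6   6   8   6   3   3   1   3   4   5   2   5   3
259   9   2   3   3   4   5   8  37  58  55  67  86  81  58  29   6  10  13  13   7   9  11  12   9   4   3   2   3   3   5   4   3
260   3   4   2   4   3   3   1  25  49
[... 4808 characters left out ...]
 123 103  85  77  73  73  73  71  74  74
271 222 198 141  92  79  86  84  77  76  74  75  71  68  69  68  69  73  75  76  87 106 124 130 119  98  83  78  74  73  70  73  75
272 200 172 119  80  76  81  78  75  73  77  75  74  73  71  68  69  73  76  76  76  84 101 121 127 104  84  80  79  74  74  75  76
273 152 144 112  81  72  77  78  75  76  74  76  76  75  73  70  68  74  76  74  73  72  80 101 109  93  78  79  76  76  76  73  77
274 119 139 124  95  77  75  78  79  76  76  77  75  78  77  71  71  71  73  71  71  69  69  76  80  76  72  72  73  77  76  76  74
275 100 128 133 116  92  77  73  78  77  78  76  76  76  73  72  68  69  68  68  68  66  64  65  67  65  67  65  68  74  75  77  76
```

The finger's lower corner (299,269) now overlaps wheel pixels, so it is above the wheel rather than behind it. I'll keep lowering in small steps.

Request:
jog_arm:
  deltas:
    - [0, 0, -0.001, 0, 0, 0, 0]
    - [0, 0, -0.001, 0, 0, 0, 0]

```text
t: 5.83
eef_pos: [0.4529, 0.3221, 0.0751]
eef_rot: [0.05, 0.999, -0.0, -0.0]
contact_force: [0.8, 0.5, -0.2]
grip_width: 0.001
grasp_force: 0.0
```

Request:
jog_arm:
  deltas:
    - [0, 0, -0.001, 0, 0, 0, 0]
    - [0, 0, -0.001, 0, 0, 0, 0]

```text
t: 6.0
eef_pos: [0.4529, 0.322, 0.074]
eef_rot: [0.05, 0.999, -0.0, -0.0]
contact_force: [-0.5, -0.4, 0.4]
grip_width: 0.001
grasp_force: 0.0
```

Request:
jog_arm:
  deltas:
    - [0, 0, -0.001, 0, 0, 0, 0]
    - [0, 0, -0.001, 0, 0, 0, 0]

```text
t: 6.17
eef_pos: [0.4529, 0.322, 0.073]
eef_rot: [0.05, 0.999, -0.0, -0.0]
contact_force: [0.5, 0.1, -0.7]
grip_width: 0.003
grasp_force: 0.0
```

Request:
jog_arm:
  deltas:
    - [0, 0, -0.001, 0, 0, 0, 0]
    - [0, 0, -0.001, 0, 0, 0, 0]

```text
t: 6.33
eef_pos: [0.4529, 0.322, 0.072]
eef_rot: [0.05, 0.999, -0.0, -0.0]
contact_force: [-0.2, -0.4, -0.0]
grip_width: 0.001
grasp_force: 0.0
```

Request:
jog_arm:
  deltas:
    - [0, 0, -0.001, 0, 0, 0, 0]
    - [0, 0, -0.001, 0, 0, 0, 0]

```text
t: 6.5
eef_pos: [0.4529, 0.322, 0.071]
eef_rot: [0.05, 0.999, -0.0, -0.0]
contact_force: [0.5, -0.1, -0.0]
grip_width: 0.005
grasp_force: 0.0
```

Request:
jog_arm:
  deltas:
    - [0, 0, -0.001, 0, 0, 0, 0]
    - [0, 0, -0.001, 0, 0, 0, 0]

```text
t: 6.67
eef_pos: [0.4531, 0.3221, 0.0703]
eef_rot: [0.05, 0.999, 0.0, 0.0]
contact_force: [0.4, -0.4, 1.4]
grip_width: -0.002
grasp_force: 0.5
```

Request:
jog_arm:
  deltas:
    - [0, 0, -0.001, 0, 0, 0, 0]
    - [0, 0, -0.001, 0, 0, 0, 0]

```text
t: 6.83
eef_pos: [0.4536, 0.3222, 0.0701]
eef_rot: [0.05, 0.999, 0.0, 0.001]
contact_force: [-0.4, -1.2, 5.2]
grip_width: 0.001
grasp_force: 2.6
```

```bash
python3 - <<'E'
from h import *
st=monitor.read_state();e=st["eef_pos"];print(e,st["contact_force"],proj("scene",[e+[0,0,k] for k in(0,.005,.01)]).round(1).tolist())
s=viewer.grab_frame("scene").astype(int);s0=cv2.imread("pics/scene0.png")[:,:,::-1].astype(int)
d=np.abs(s-s0).max(2)
for v in range(254,280): print(v,' '.join(f"{x:3d}" for x in d[v,288:314]))
E
```

```text
[0.45364136 0.3221985  0.07008228] [-0.39324509 -1.20593363  5.20361311] [[302.0, 274.1], [301.9, 271.9], [301.8, 269.7]]
254   4   6   1   1   3  27  53  35  15   4   2   3   6   4   3   1   3   7   2   1   6   3   3   7   3   4
255   2   4   1   2   5  29  50  38  27  20  10   4   7   6   4   3   1   5   3   1   3   3   7   3   2   7
256   1   4   1   3   2  27  53  43  43  45  37  26   8   4   3   4   5   2   6   5   7   3   2   2   2   4
257   2   4   2   5   7  33  53  47  54  69  62  49  21   3   3   2   5   3   4   1   2   5   4   2   4   2
258   1   1   6   2   5  33  59  55  64  79  77  63  28   2   3   8   3   4   7   3   3   1   3   5   1   1
259   4   2   6   4   8  37  64  56  59  81  83  66  33   7   9   8  11   5   7   7   7   6   6   4   1   6
260   1   1   4   3   1  26  47  43  44  63  67  56  25   2   4   4   7  11  11   7   5   2   4   3   3   3
261   3   3   3   1   4  21  38  33  32  48  49  42  13  18  22  18  17  18  16  16  11   2   2   4   4   1
262   6   5   5   5   4  14  35  29  31  47  51  42   8  33  40  37  37  35  37  37  24   5   5   1   3   3
263   
[... 1129 characters left out ...]
   4   4  12   4   2   1   6   7   6   5  12   6   5
274   4  10  13   7   2   1   4   1   3   2   2   4   4   1   3   2   2   5   4   4   4   9   6   4   6   1
275   8   4   8  10   6   2   2   9   5   1   5   3   2   4   5   4   7   3   1   6   4   3   3   3   3   4
276  13   6   6   5   7  12   2   2   5   1   4   6   1   4   3   2   4   4   1   5   3   1   2   2   3   4
277  16  12   4   2   7  10  10   5   2   1   4   6   7   5   4   4   3   5   3   2   5   4   2   2   3   2
278  16  15   8   3   1   9  12   7   2   3   2   4   4   5   4   3   4   5   0   6   3   2   5   4   4   4
279  12  15  14   7   3   4   7   9   3   5   1   7   1   1   3   6   4   1   4   4   5   5   3   2   2   1
```

Contact is made: 5 N at TCP z 0.070, about 5 N/mm. Trial drag toward vice −y.

Request:
jog_arm:
  deltas:
    - [-0.005, 0.0005, -0.0005, 0, 0, 0, 0]
    - [-0.01, 0.001, -0.0005, 0, 0, 0, 0]
    - [-0.015, 0.0015, -0.0005, 0, 0, 0, 0]
    - [-0.02, 0.002, -0.0005, 0, 0, 0, 0]

```text
t: 7.22
eef_pos: [0.4339, 0.3243, 0.0697]
eef_rot: [0.05, 0.999, 0.001, 0.001]
contact_force: [1.0, -0.4, 1.1]
grip_width: 0.001
grasp_force: 0.5
```

```bash
cat >> h.py <<'E'
V=np.load("v.npz")
def vice(u,v,z): return 1e3*((onz("top",u,v,z)[:2]-V["m"])@V["Rz"])
def gauge(t):
    """offset mark-pointer (mm, vice x) from the brightness/redness profiles along the vice's x at their y"""
    W=lambda x,y,z:proj("top",[*(V["m"]+V["Rz"]@[x,y]),z])[0]
    xs=np.arange(8,36,.2); f=t.astype(np.float32)
    def prof(y):
        p=np.array([W(x/1e3,y/1e3,.038) for x in xs],np.float32)
        return cv2.remap(f,p[:,:1],p[:,1:],cv2.INTER_CUBIC)[:,0]
    P=sum(prof(y) for y in(-33.5,-34.5,-35.5))/3; M=sum(prof(y) for y in(-43,-45,-47))/3
    r=(M[:,0]-M[:,1:].max(1)).clip(30)-30; mk=(r*xs).sum()/r.sum()
    g=P.min(1); i=g.argmax(); k=slice(max(i-8,0),i+9); w=(g[k]-g[k].min()); pt=(w*xs[k]).sum()/w.sum()
    return round(float(pt),2),round(float(mk),2),round(float(mk-pt),2),round(float(g.max())),round(float(r.max()))
E
python3 - <<'E'
from h import *
t0=cv2.imread("pics/top0.png")[:,:,::-1]; print(gauge(t0)); print(gauge(viewer.grab_frame("top")))
st=monitor.read_state();print(st["eef_pos"],st["contact_force"])
E
```

```text
(12.03, 25.06, 13.03, 140, 39)
(13.57, 25.16, 11.59, 137, 50)
[0.43246937 0.32432672 0.06928966] [-1.47213818  0.79897462  4.6351195 ]
```

Request:
jog_arm:
  deltas:
    - [-0.005, 0.0005, -0.0005, 0, 0, 0, 0]
    - [-0.011, 0.001, -0.002, 0, 0, 0, 0]
    - [-0.0165, 0.0015, -0.0045, 0, 0, 0, 0]
    - [-0.0205, 0.002, -0.007, 0, 0, 0, 0]
    - [-0.026, 0.0025, 0.008, 0, 0, 0, 0]
    - [-0.01, 0.001, 0.022, 0, 0, 0, 0]
    - [0.025, -0.0025, 0.022, 0, 0, 0, 0]
    - [0.044, -0.0043, 0.01, 0, 0, 0, 0]

```text
t: 7.93
eef_pos: [0.4806, 0.3213, 0.0812]
eef_rot: [0.049, 0.999, 0.002, 0.003]
contact_force: [0.4, 0.8, -0.6]
grip_width: -0.003
grasp_force: 0.0
```

```bash
python3 - <<'E'
from h import *
print(gauge(viewer.grab_frame("top")))
st=monitor.read_state();print(st["eef_pos"],st["contact_force"])
E
```

```text
(14.15, 25.16, 11.01, 139, 50)
[0.48172584 0.31988418 0.07726353] [ 2.87041773  0.20142409 -0.47801391]
```

Request:
jog_arm:
  deltas:
    - [-0.0045, 0.0005, -0.014, 0, 0, 0, 0]
    - [-0.0105, 0.001, -0.0125, 0, 0, 0, 0]
    - [-0.0175, 0.0017, -0.0105, 0, 0, 0, 0]
    - [-0.0245, 0.0024, -0.01, 0, 0, 0, 0]
    - [-0.0315, 0.0031, -0.01, 0, 0, 0, 0]
    - [-0.0385, 0.0038, -0.01, 0, 0, 0, 0]
    - [-0.0445, 0.0044, -0.01, 0, 0, 0, 0]
    - [-0.0505, 0.005, -0.011, 0, 0, 0, 0]

```text
t: 8.65
eef_pos: [0.4258, 0.325, 0.0678]
eef_rot: [0.05, 0.999, 0.0, 0.0]
contact_force: [-0.4, -0.2, 0.1]
grip_width: -0.001
grasp_force: 0.5
```

```bash
python3 - <<'E'
from h import *
print(gauge(viewer.grab_frame("top")))
st=monitor.read_state();print(st["eef_pos"],st["contact_force"])
E
```

```text
(18.45, 25.16, 6.71, 158, 50)
[0.42414807 0.32470692 0.06722705] [-1.39233765  2.83134078  3.90516786]
```

Request:
jog_arm:
  deltas:
    - [-0.006, 0.0006, 0.008, 0, 0, 0, 0]
    - [0.0, 0, 0.022, 0, 0, 0, 0]
    - [0.03, -0.003, 0.022, 0, 0, 0, 0]
    - [0.0505, -0.005, 0.02, 0, 0, 0, 0]
    - [0.0505, -0.005, 0.011, 0, 0, 0, 0]
    - [0.0505, -0.005, 0.011, 0, 0, 0, 0]

```text
t: 9.2
eef_pos: [0.476, 0.3188, 0.0769]
eef_rot: [0.05, 0.999, -0.001, -0.002]
contact_force: [-1.0, 0.3, 0.2]
grip_width: -0.003
grasp_force: 0.0
```

Request:
jog_arm:
  deltas:
    - [-0.0045, 0.0005, -0.014, 0, 0, 0, 0]
    - [-0.0105, 0.001, -0.0125, 0, 0, 0, 0]
    - [-0.0175, 0.0017, -0.0105, 0, 0, 0, 0]
    - [-0.0245, 0.0024, -0.01, 0, 0, 0, 0]
    - [-0.0315, 0.0031, -0.01, 0, 0, 0, 0]
    - [-0.0385, 0.0038, -0.01, 0, 0, 0, 0]
    - [-0.0445, 0.0044, -0.01, 0, 0, 0, 0]
    - [-0.0505, 0.005, -0.011, 0, 0, 0, 0]

```text
t: 9.87
eef_pos: [0.425, 0.3247, 0.068]
eef_rot: [0.05, 0.999, -0.0, -0.0]
contact_force: [0.4, -1.1, 1.2]
grip_width: 0.002
grasp_force: 0.5
```

```bash
python3 - <<'E'
from h import *
print(gauge(viewer.grab_frame("top")))
st=monitor.read_state();print(st["eef_pos"],st["contact_force"])
E
```

```text
(21.96, 25.16, 3.2, 139, 50)
[0.42360665 0.32453495 0.06744548] [-2.92530781  2.81195525  2.41334308]
```

Request:
jog_arm:
  deltas:
    - [-0.006, 0.0006, 0.008, 0, 0, 0, 0]
    - [0.0, 0, 0.022, 0, 0, 0, 0]
    - [0.03, -0.003, 0.022, 0, 0, 0, 0]
    - [0.0505, -0.005, 0.02, 0, 0, 0, 0]
    - [0.0505, -0.005, 0.011, 0, 0, 0, 0]
    - [0.0505, -0.005, 0.011, 0, 0, 0, 0]

```text
t: 10.42
eef_pos: [0.4759, 0.3188, 0.0771]
eef_rot: [0.051, 0.999, -0.001, -0.002]
contact_force: [-1.4, -0.3, -0.6]
grip_width: 0.001
grasp_force: 0.0
```

Request:
jog_arm:
  deltas:
    - [-0.0045, 0.0005, -0.014, 0, 0, 0, 0]
    - [-0.0105, 0.001, -0.0125, 0, 0, 0, 0]
    - [-0.0175, 0.0017, -0.0105, 0, 0, 0, 0]
    - [-0.0245, 0.0024, -0.01, 0, 0, 0, 0]
    - [-0.0315, 0.0031, -0.01, 0, 0, 0, 0]
    - [-0.0365, 0.0036, -0.01, 0, 0, 0, 0]
    - [-0.0365, 0.0036, -0.01, 0, 0, 0, 0]

```text
t: 11.0
eef_pos: [0.4387, 0.3239, 0.07]
eef_rot: [0.05, 0.999, 0.0, -0.0]
contact_force: [-2.0, 0.9, 7.3]
grip_width: -0.001
grasp_force: 3.8
```

```bash
python3 - <<'E'
from h import *
t=viewer.grab_frame("top");print(gauge(t))
cv2.imwrite("pics/g1.png",cv2.resize(t[295:330,375:425],None,fx=14,fy=14,interpolation=cv2.INTER_CUBIC)[:,:,::-1])
st=monitor.read_state();print(st["eef_pos"],st["contact_force"])
E
```

```text
(24.92, 25.2, 0.28, 141, 50)
[0.438812   0.32392493 0.07004513] [-1.8564007   0.15822132  8.39602523]
```

View pics/g1.png

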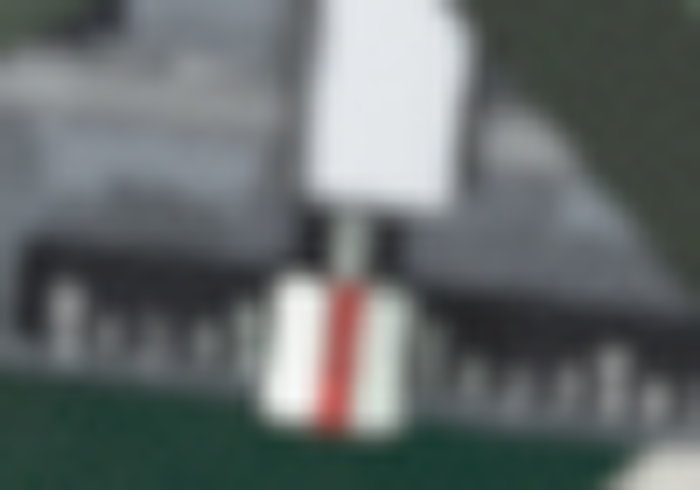

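The picture shows the pointer line (351,240) in line with the red band (347,285) when its slant is allowed for, about 0.3 mm off. I'll lift straight up and go over the lever ball.

Request:
jog_arm:
  deltas:
    - [0, 0, 0.01, 0, 0, 0, 0]
    - [0, 0, 0.035, 0, 0, 0, 0]
    - [0, 0, 0.05, 0, 0, 0, 0]
    - [0.03, -0.025, 0.05, 0, 0, 0, 0]
    - [0.053, -0.05, 0.05, 0, 0, 0, 0]
    - [0.053, -0.05, 0.05, 0, 0, 0, 0]
    - [0.053, -0.05, 0.05, 0, 0, 0, 0]

```text
t: 11.63
eef_pos: [0.4931, 0.2722, 0.1188]
eef_rot: [0.051, 0.999, -0.0, -0.001]
contact_force: [-1.0, -0.0, -0.2]
grip_width: 0.003
grasp_force: 0.0
```

```bash
python3 - <<'E'
from h import *
print(gauge(viewer.grab_frame("top")),red(viewer.grab_frame("scene"),280,400,240,330))
st=monitor.read_state();print(st["eef_pos"],st["contact_force"])
E
```

```text
(24.62, nan, nan, 152, 0) [(np.int32(52), array([336.03846154, 270.42307692]))]
[0.49220765 0.27337399 0.11855742] [-1.03378226  0.18032191  0.68405231]h.py:32: RuntimeWarning: invalid value encountered in scalar divide
  r=(M[:,0]-M[:,1:].max(1)).clip(30)-30; mk=(r*xs).sum()/r.sum()
```

Request:
jog_arm:
  deltas:
    - [0.001, 0, -0.02, 0, 0, 0, 0]
    - [0.001, 0, -0.034, 0, 0, 0, 0]
    - [0.0015, 0, -0.039, 0, 0, 0, 0]
    - [0.0025, 0, -0.044, 0, 0, 0, 0]
    - [0.0025, 0, -0.044, 0, 0, 0, 0]

```text
t: 12.15
eef_pos: [0.4955, 0.2738, 0.0743]
eef_rot: [0.049, 0.999, -0.0, -0.0]
contact_force: [0.1, 0.3, -0.4]
grip_width: -0.001
grasp_force: 0.0
```

Request:
jog_arm:
  deltas:
    - [0.001, 0, -0.004, 0, 0, 0, 0]
    - [0.0015, 0, -0.008, 0, 0, 0, 0]
    - [0.002, 0, -0.012, 0, 0, 0, 0]
    - [0.0025, 0, -0.016, 0, 0, 0, 0]
    - [0.0025, 0, -0.018, 0, 0, 0, 0]
    - [0.0025, 0, -0.018, 0, 0, 0, 0]

```text
t: 12.65
eef_pos: [0.4992, 0.2737, 0.058]
eef_rot: [0.05, 0.999, 0.001, 0.001]
contact_force: [-0.9, -0.8, 10.7]
grip_width: 0.001
grasp_force: 4.9
```

```bash
python3 - <<'E'
from h import *
print(red(viewer.grab_frame("scene"),280,400,240,330), proj("scene",[[.4907,.274,.0884],[.498,.2733,.064]]))
st=monitor.read_state();print(st["eef_pos"],st["contact_force"])
E
```

```text
[(np.int32(17), array([340.11764706, 281.        ]))] [[335.7719836  270.49807238]
 [339.04616434 279.56334366]]
[0.49915984 0.27372811 0.05803711] [-0.33725763 -0.8895143  10.10399758]
```

The lever is on its stop: 10 N at the expected height, with the ball at the predicted pixel. Now retreat and check.

Request:
jog_arm:
  deltas:
    - [0, 0, 0.015, 0, 0, 0, 0]
    - [0, 0, 0.05, 0, 0, 0, 0]
    - [0, 0, 0.09, 0, 0, 0, 0]
    - [-0.03, 0.03, 0.12, 0, 0, 0, 0]
    - [-0.06, 0.06, 0.14, 0, 0, 0, 0]
    - [-0.09, 0.09, 0.15, 0, 0, 0, 0]
    - [-0.12, 0.12, 0.15, 0, 0, 0, 0]
    - [-0.15, 0.15, 0.15, 0, 0, 0, 0]

```text
t: 13.37
eef_pos: [0.3598, 0.4117, 0.2072]
eef_rot: [0.05, 0.999, 0.001, 0.0]
contact_force: [0.6, 0.5, -1.5]
grip_width: 0.004
grasp_force: 0.0
```

Request:
jog_arm:
  deltas:
    - [-0.02, 0.02, 0, 0, 0, 0, 0]
    - [-0.02, 0.02, 0, 0, 0, 0, 0]
    - [-0.02, 0.02, 0, 0, 0, 0, 0]

```text
t: 13.62
eef_pos: [0.3397, 0.4312, 0.2056]
eef_rot: [0.048, 0.999, -0.001, -0.0]
contact_force: [0.4, 0.7, -0.5]
grip_width: 0.003
grasp_force: 0.0
```

```bash
python3 - <<'E'
from h import *
s=viewer.grab_frame("scene");t=viewer.grab_frame("top");print(gauge(t))
A=max(red(s,280,400,240,330),key=lambda k:k[0])[1];B=max(red(t,300,470,235,340),key=lambda k:k[0])[1]
P,e=tri(A,B);print("ball vice",(P[:2]-V["m"])@V["Rz"],P[2],e)
st=monitor.read_state();print(st["t"],st["eef_pos"],st["contact_force"])
E
```

```text
(24.93, 25.18, 0.25, 121, 50)
ball vice [-0.02800439  0.05884095] 0.06404209151607354 0.0002055190506060779
13.7167 [0.3412898  0.4300212  0.20573353] [ 0.76563638 -0.24667041  0.27746772]
```

The lever ball is at (y 58.8, z 64.0) mm, so it is down, and the pointer is within about 0.3 mm of the mark.

```bash
python3 -c "
from station import order; print(order.close_job())"
```

```text
the job is handed in; nothing more can be done
None
```

The job is handed in at about 13.7 s: the pointer measured about 0.25 mm from the middle of the red mark, the lock lever is fully down, and the arm is clear of everything; the verdict itself was not returned.

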